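# Draw the plug gauge to its inspection band and hold it

## Robot

A 7-joint arm with a two-finger parallel gripper is mounted at the origin on the work surface. World frame = base frame: x ahead of the robot, y to its left, z up, the work surface at z = 0. Lengths are in mm, angles in degrees, forces in N, time in s.
With the tool pointing down it reaches from about 400 to 750 mm from the base axis. Payload 19.5 kg.
Tool frame: the origin (TCP) lies on the centre line of the jaws, within the pads' length; the fingertips stand 25 mm ahead of it and the grasp point (between the pads) lies 6 mm ahead of it; z points along the fingers, x is the direction in which the jaws open and shut, and the axes are right-handed (so a half turn about z gives the same grasp; the last joint's range is limited). The gripper opens to 85 mm and grips with 20 to 120 N. Pads are 22 mm wide; open, the fingers measure 114 mm over their backs; the gripper's body (76 mm by 85 mm) begins 54 mm behind the grasp point. The pads swing forward as they close: fully open they stand 13 mm farther back than shut.
Start: joints at [71.007, 40.479, -1.581, 85.061, 1.261, 54.483, -4.326], TCP at [164.306, -551, 256.268] pointing down, gripper open.
Joint ranges: [-155.06, 155.06], [-18.47, 123.98], [-90, 86.84], [0, 140.48], [-83.41, 263.41], [0, 116], [-161.91, 161.91]. Speed limits (degrees/s): [108.29, 108.29, 147.25, 147.25, 172.46, 172.46, 172.46].

## Interface

Orientations are given as a 3x3 rotation matrix whose columns are the frame's x, y, z axes.
In Python, from plant import ctrl gives the robot as it stands.
- The arm moves only by the tool move_arm, never from a script. Its argument "increments" is a list of rows, each a list of 7 numbers: the shift along the tool's x, y, z as a fraction of full scale, then the turn, a rotation vector about the tool's x, y, z as a fraction of full scale, then the closure, from 0 (fully open) to 1 (shut). In form: [[x, y, z, wx, wy, wz, hand], ...]. A call has 1 to 5 rows; each row shifts and turns the pose as measured when the row begins, along the tool's axes as they then stand; what a row does not reach is not made up. Full scale, the value 1, is 2.5 cm for a shift and 6 degrees for a turn. A row lasts 1/10 s, in which the tool goes at most 50 mm and 8.59 degrees, less where a joint would pass 70% of its speed; a pose out of reach is approached as far as the arm can. A call with a number of a shift or a turn outside -1 to 1 is refused whole. A call with a gripper value outside its range is refused whole. The fingers move at their own pace and stop on an object; "newtons" is the grip in N (left out, the last holds). Time passes only in rows, so rows that do not move let the fingers close. It gives the time, the measured TCP pose, the force and the opening at its end, in the units of the state.
- ctrl.observe(): the state, without advancing time (a new reading comes with each control period).
- ctrl.grab_frame(name): name is "scene" or "top" or "wrist"; returns (picture, depth): 400x640x3 uint8, red, green, blue; 400x640 float32, mm along the optical axis (not along the pixel's ray), 0 where there is no reading.
- ctrl.camera_info(name): a dict with "intrinsics" (3x3 intrinsics, pixels), "position" and "orientation" of the camera in the world. Camera axes: x right, y down, z forward; pixel columns grow to the right and rows downward; lengths in mm; the calibration is good to about 2 mm. A picture is of the moment at which its call begins: read the wrist's pose just before it. camera_info takes no time and is no camera call; for the wrist camera it gives the pose at the moment of the call.
- ctrl.job_done(): hands the job in, once; it reports no verdict.
Trained networks look in the newest picture that a camera, given by its name, has taken for a name from the list of things; names that differ only in an ending like _2 or _b are one class to them, and where a whole thing is asked for, a point or a joint stands for the part that bears it (a point fixed in the world has none). Each returns a list of dicts, best first, with "p" (0 to 1); they miss things now and then, are a little off and sometimes report something else, mostly with a low value. They report only what shows in the picture. A call takes as long as a camera call. They do not tell look-alikes from the thing itself.
- ctrl.masks_of(thing, camera): "region" (400x640 bool, what is visible of it).
- ctrl.mark_of(thing, camera): "at" ([x, y, z] in mm, in the coordinates of the camera as it stood for that picture, good to about 4 mm: a listed point, or the origin of a listed thing).
The state is a dict: "t": time; "joint_pos": joint angles; "joint_velocities": joint speeds; "tau": joint torques, N m; "eef_pos": TCP position; "ee_rot": TCP orientation; "ft_force": force on the tool from outside, world axes, zero at the start; "ft_torque": the same for the moment, N m; "grip_width": finger opening in mm.
Only numpy, scipy, OpenCV 4.12 (cv2) and the standard library are available. Lean on these libraries where they do the work, as an engineer would, in place of code of your own. Each camera call takes 0.05 s, during which the arm holds its last target.

## Task

The plug gauge in the sleeve fixture is held down by a red clamp arm: turn the clamp's black knob clockwise, seen from above, about a quarter turn until the arm is well clear of the gauge. Then take the gauge by its blue handle and draw it straight up without forcing it, until the whole yellow band on its rod is out of the bore but the red band below it is still hidden inside. Finish holding it there, still in your grip and keeping still, with the other things on the bench left where they are.

Things in the scene. Friction and masses are not known exactly. Their poses are not given: they have to be found in the camera images.
- fixture: Sleeve fixture, fixed: dark base plate 100 x 200 x 10 mm, origin at the centre of its underside, z up. At y +45 mm an aluminium bore block 66 x 66 x 100 mm high; at y -45 mm a steel pillar, diameter 34 mm, 108 mm high, carrying the swing clamp. Stands in the left or right half of the bench, turned up to 0.5 rad. In the other half, fixed: a grey fusion splicer, 160 mm square, 130 mm high.
- bore_mouth (a point): Mouth of the vertical bore (diameter 21.5 mm, 100 mm deep): on its axis, level with the top face of the bore block, 100 mm above the bench; axes as the fixture's.
- clamp (a joint): Angle of the clamp about the pillar's vertical axis, rad: 0 = the red arm points along the fixture's +y, over the gauge's collar; grows clockwise seen from above; at its stop, 1.57, the arm points along the fixture's +x. Starts at 0 to 0.25; the arm is clear of the collar beyond about 0.45. Friction 0.08 N m; stays where it is left.
- clamp_grip (a point): Point to grip the clamp knob: on its axis, 140 mm above the bench. A black upright bar 14 mm thick (this point's x), 44 mm long (its y) and 34 mm tall (from 118 to 152 mm above the bench); the axes turn with it. The red arm, 16 mm wide, its top 115 mm above the bench, reaches 78 mm from the axis along this point's +y.
- gauge: Loose plug gauge, about 0.26 kg, upright in the bore; origin at the rod's lower tip, z up. Steel rod, diameter 20 mm, 88 mm long; collar, diameter 48, 8 mm thick, resting on the bore block at the start; neck, diameter 18, 16 mm long; blue handle. Yellow band on the rod 40 to 48 mm below the collar's underside, red band 58 to 68 mm below: right when raised more than 48 and less than 58 mm.
- gauge_collar (a point): Centre of the underside of the gauge's collar, 88 mm above the rod's tip; its height over the bore's mouth is how far the gauge is raised.
- gauge_handle (a point): Centre of the gauge's blue handle, 146 mm above the bench at the start: an upright block 16 mm thick (the gauge's x), 36 mm wide (the gauge's y) and 44 mm tall. Turned up to 0.8 rad relative to the fixture.
- cleaver: Bystander: loose black and grey fibre cleaver, 60 x 75 x 48 mm, origin at the centre of its underside.
- bottle: Bystander: loose white bottle with black cap, diameter 60 mm, 125 mm high, origin at the centre of its underside.
- wipes: Bystander: loose green box of wipes, 80 x 110 x 55 mm, origin at the centre of its underside.
- meter: Bystander: loose yellow hand-held meter lying flat, 150 x 78 x 36 mm, origin at the centre of its underside.
- driver: Bystander: loose screwdriver with orange handle lying on the bench, 170 mm long along its x.
Not all that is in view belongs to the job. What is shaped like the fixture but orange is not meant. Leave any orange look-alike of the gauge alone.

How it is judged (in metres and radians):
On the way, in this order (a step that is already met when the one before it is completed fails the run):
1. the clamp arm is turned well clear while the gauge is still fully home (value of joint clamp above 0.7 rad and z of gauge_collar in the frame of bore_mouth below 0.005 m), for 0.2 s.
2. the gauge is drawn up in the grip until the yellow band is out and the red one is not (z of gauge_collar in the frame of bore_mouth between 0.0465 and 0.0595 m and contact force between the fingers and gauge above 2 N), for 0.2 s.
At the end, for the whole second after the job is handed in: The gauge is held in the fingers (over 2 N), at rest (under 10 mm/s), upright in the bore (within 0.06 rad and 4 mm of its axis), raised 46.5 to 59.5 mm so that the yellow band is out and the red one hidden, and the clamp arm is over 0.7 rad from its closed position (all of step 2 and horizontal distance between gauge and bore_mouth below 0.004 m and angle between the z axis of gauge and the z axis of fixture, either way round below 0.06 rad and linear speed of gauge below 0.01 m/s and value of joint clamp above 0.7 rad); the arm keeps its last pose, push and grip.
It fails at once if the gauge is forced against its bore or the clamp arm with more than 60 N (contact force between gauge and fixture above 60 N).
It fails at once if the gauge is drawn right out of its bore (z of gauge_collar in the frame of bore_mouth above 0.086 m).
It fails at once if a bystander is shifted by more than 30 mm (distance of any of cleaver, bottle, wipes, meter, driver from where it was at the start of the episode above 0.03 m).
It also fails if it takes over 45 s, if anything falls off the work surface, if the arm or the gripper's body presses on something with over 40 N, if the wrist force passes 120 N, or if a joint passes its speed limit or range.

## Working session

There is one attempt and no reset: what is moved stays moved. The work goes in short steps, Python scripts to look and compute and a tool call to move; the robot and the scene stay as the last step left them, time stands still between calls to the robot, and variables do not carry over. Pictures are saved under pics/ and viewed, and the job is handed in when it is done.

Besides the shell and the picture viewer there is one more tool, called by a JSON object that holds its "op" and its "data", one argument or row to a line. move_arm: Moves the arm, as the interface text tells. Shift numbers are shares of 2.5 cm and turn numbers shares of 6 degrees, none past 1 either way. Its arguments: {"type":"object","properties":{"increments":{"type":"array"},"newtons":{"type":"number"}},"required":["increments"]}

```bash
ls; mkdir -p pics; python3 - <<'E'
from plant import ctrl
import cv2,numpy as np
s=ctrl.observe();print({k:np.round(v,3).tolist() for k,v in s.items()})
for n in("scene","top"):
    p,d=ctrl.grab_frame(n);cv2.imwrite(f"pics/{n}0.png",p[:,:,::-1]);np.save(f"pics/{n}0d.npy",d)
    c=ctrl.camera_info(n);print(n,{k:np.round(v,4).tolist() for k,v in c.items()})
    R=np.array(c["orientation"]);t=np.array(c["position"])
    for th in("fixture","bore_mouth","clamp_grip","gauge_handle","gauge_collar","gauge"):
        for m in ctrl.mark_of(th,n)[:3]:
            a=np.array(m["at"]);K=np.array(c["intrinsics"]);uv=K@a/a[2]
            print(th,round(m["p"],2),np.round(R@a+t,1),np.round(uv[:2]))
print(ctrl.observe()["t"])
E
```

```text
pics
{'t': 0.0, 'joint_pos': [71.005, 40.511, -1.581, 85.084, 1.259, 54.484, -4.324], 'joint_velocities': [-0.014, -0.006, 0.114, 0.007, -0.082, -0.028, 0.021], 'tau': [0.003, -88.321, 1.235, -23.617, 0.017, 0.007, -0.0], 'eef_pos': [164.249, -550.786, 255.853], 'ee_rot': [[0.286, -0.958, -0.0], [-0.958, -0.286, 0.001], [-0.001, 0.0, -1.0]], 'ft_force': [-0.018, -0.166, -0.339], 'ft_torque': [-0.003, 0.04, -0.024], 'grip_width': 85.633}
scene {'intrinsics': [[407.2278, 0.0, 311.2602], [0.0, 407.2278, 201.9566], [0.0, 0.0, 1.0]], 'position': [861.1808, 477.1597, 1012.219], 'orientation': [[-0.769, 0.5405, -0.3414], [0.6392, 0.6462, -0.4169], [-0.0047, -0.5388, -0.8424]]}
fixture 0.96 [500.6 144.5  -7.1] [337. 253.]
fixture 0.73 [268.5 216.9  -0.6] [414. 222.]
bore_mouth 0.66 [487.3 190.2  99.2] [355. 244.]
bore_mouth 0.55 [260.2 257.3 101. ] [436. 211.]
clamp_grip 0.75 [516.2 106.7 139.1] [324. 220.]
clamp_grip 0.56 [276.7 168.6 145.2] [410. 183.]
gauge_handle 0.88 [487.2 190.9 144.7] [357. 235.]
gauge_handle 0.79 [644.4 214.8 136.5] [313. 284.]
gauge_collar 0.72 [647.2 214.2  87.2] [
[... 360 characters left out ...]
2, -0.9942, 0.1078], [-0.9997, -0.0008, -0.0258], [0.0258, -0.1078, -0.9938]]}
fixture 0.94 [266.2 213.1  -3.4] [243. 289.]
fixture 0.63 [505.1 150.   -1.6] [264. 209.]
bore_mouth 0.97 [258.  257.3 102.9] [222. 295.]
bore_mouth 0.57 [485.1 191.9 104. ] [247. 213.]
clamp_grip 0.84 [511.5 104.4 137.7] [277. 203.]
clamp_grip 0.73 [273.4 174.7 141.9] [250. 291.]
gauge_handle 0.76 [485.  192.8 146.6] [244. 212.]
gauge_handle 0.63 [647.2 213.9 132.9] [238. 154.]
gauge_collar 0.74 [648.8 213.2  90.5] [240. 157.]
gauge_collar 0.51 [487.5 193.3 101.2] [246. 212.]
gauge_collar 0.34 [488.9 191.3  99.6] [247. 212.]
gauge 0.75 [487.  189.3   9.2] [251. 215.]
gauge 0.55 [652.3 215.2  -1.2] [244. 161.]
0.7
```

```bash
python3 - <<'E'
import cv2,numpy as np
a=cv2.imread("pics/scene0.png");b=cv2.imread("pics/top0.png")
cv2.imwrite("pics/both0.png",np.vstack([a,b])[:, :].astype('uint8')[:400]);
c1=cv2.resize(a[140:320,260:460],(720,648)[:2],interpolation=cv2.INTER_CUBIC)[:600]
c2=cv2.resize(b[120:340,170:350],(480,587),interpolation=cv2.INTER_CUBIC)
cv2.imwrite("pics/sc_crop.png",c1);cv2.imwrite("pics/top_crop.png",c2)
E
```

```text
(no output)
```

View pics/scene0.png

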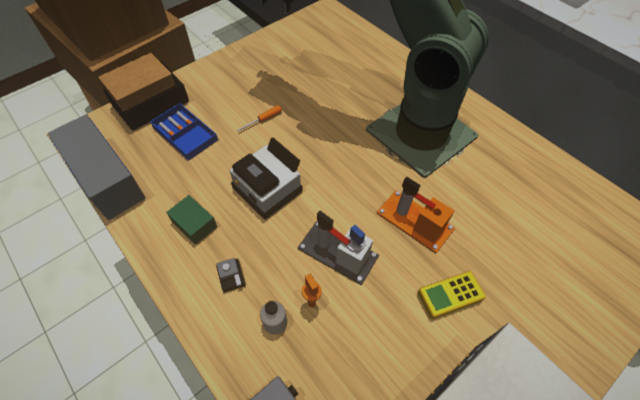

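View pics/top0.png

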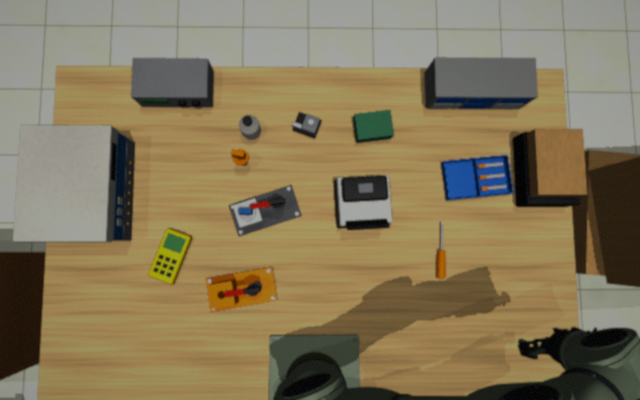

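View pics/sc_crop.png

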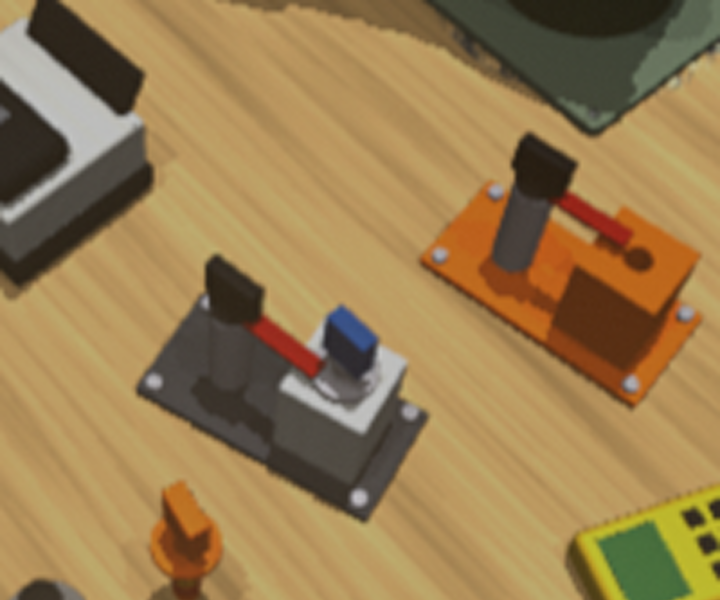

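View pics/top_crop.png

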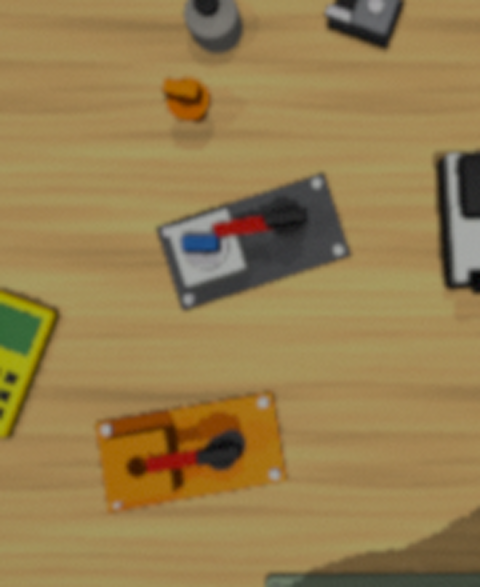

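The job's fixture is the dark one: scene (337,253), top (264,209), with the blue handle at scene (357,235). Three things could be mistaken for it:
- the orange fixture at scene (414,222), which has its own knob and red arm
- the orange gauge at scene (313,284)
- the orange-handled screwdriver

The crops confirm the choice: dark base, aluminium block, and a red arm over the collar. I'll swing the arm around at its current height.

{"op": "move_arm", "data": {
  "increments": [
    [0,-1,0,0,0,-0.42,0],
    [0,-1,0,0,0,-0.42,0],
    [0,-1,0,0,0,-0.42,0],
    [0,-1,0,0,0,-0.42,0],
    [0,-1,0,0,0,-0.42,0]
  ]
}}

```text
t: 1.2
eef_pos: [280.7, -505.0, 256.1]
ee_rot: [[0.489, -0.872, -0.002], [-0.872, -0.489, -0.001], [-0.0, 0.002, -1.0]]
ft_force: [0.2, 0.2, 0.8]
grip_width: 85.2
```

{"op": "move_arm", "data": {
  "increments": [
    [0,-1,0,0,0,-0.42,0],
    [0,-1,0,0,0,-0.42,0],
    [0,-1,0,0,0,-0.42,0],
    [0,-1,0,0,0,-0.42,0],
    [0,-1,0,0,0,-0.42,0]
  ]
}}

```text
t: 1.7
eef_pos: [387.8, -431.5, 255.8]
ee_rot: [[0.674, -0.738, -0.002], [-0.738, -0.674, -0.001], [-0.0, 0.002, -1.0]]
ft_force: [-0.0, -0.1, -1.7]
grip_width: 85.7
```

Tracking is accurate, so I'll continue.

{"op": "move_arm", "data": {
  "increments": [
    [0,-1,0,0,0,-0.42,0],
    [0,-1,0,0,0,-0.42,0],
    [0,-1,0,0,0,-0.42,0],
    [0,-1,0,0,0,-0.42,0],
    [0,-1,0,0,0,-0.42,0]
  ]
}}

```text
t: 2.2
eef_pos: [475.5, -335.5, 255.5]
ee_rot: [[0.824, -0.566, -0.001], [-0.566, -0.824, -0.002], [-0.0, 0.002, -1.0]]
ft_force: [-0.1, 0.1, -0.3]
grip_width: 85.6
```

{"op": "move_arm", "data": {
  "increments": [
    [0,-1,0,0,0,-0.42,0],
    [0,-1,0,0,0,-0.42,0],
    [0,-1,0,0,0,-0.42,0],
    [0,-1,0,0,0,-0.42,0],
    [0,-1,0,0,0,-0.42,0]
  ]
}}

```text
t: 2.7
eef_pos: [539.1, -222.1, 255.1]
ee_rot: [[0.931, -0.364, -0.001], [-0.364, -0.931, -0.002], [-0.0, 0.002, -1.0]]
ft_force: [-0.7, 0.1, 0.7]
grip_width: 85.5
```

{"op": "move_arm", "data": {
  "increments": [
    [0,-1,0,0,0,-0.42,0],
    [0,-1,0,0,0,-0.42,0],
    [0,-1,0,0,0,-0.42,0],
    [0,-1,0,0,0,-0.42,0],
    [0,-1,0,0,0,-0.42,0]
  ]
}}

```text
t: 3.2
eef_pos: [575.3, -97.4, 254.7]
ee_rot: [[0.99, -0.143, -0.001], [-0.143, -0.99, -0.002], [-0.0, 0.002, -1.0]]
ft_force: [0.4, -0.9, -0.0]
grip_width: 85.3
```

{"op": "move_arm", "data": {
  "increments": [
    [0,-1,0,0,0,-0.42,0],
    [0,-1,0,0,0,-0.42,0],
    [0,-1,0,0,0,-0.42,0],
    [0,-1,0,0,0,-0.42,0],
    [0,0,0,0,0,0,0]
  ]
}}

```text
t: 3.7
eef_pos: [583.1, 9.9, 254.5]
ee_rot: [[0.999, 0.045, -0.0], [0.045, -0.999, -0.001], [-0.001, 0.001, -1.0]]
ft_force: [-0.2, -0.3, 0.5]
grip_width: 85.5
```

```bash
cat > h.py <<'E'
from plant import ctrl
import cv2,numpy as np
def look(tag,things,n="wrist"):
    c=ctrl.camera_info(n);p,d=ctrl.grab_frame(n)
    cv2.imwrite(f"pics/{tag}.png",p[:,:,::-1]);np.savez(f"pics/{tag}.npz",d=d,K=c["intrinsics"],R=c["orientation"],t=c["position"])
    R=np.array(c["orientation"]);t=np.array(c["position"]);K=np.array(c["intrinsics"])
    print("cam",t.round(1),R.round(3).tolist())
    for th in things:
        for m in ctrl.mark_of(th,n)[:2]:
            a=np.array(m["at"]);uv=K@a/a[2];print(th,round(m["p"],2),np.round(R@a+t,1),np.round(uv[:2]))
    s=ctrl.observe();print(s["t"],np.round(s["eef_pos"],1))
E
python3 - <<'E'
from h import *
look("w1",["clamp_grip","gauge_handle","bore_mouth"])
E
```

```text
cam [579.8  82.5 373.5] [[0.999, 0.044, 0.012], [0.046, -0.955, -0.293], [-0.001, 0.293, -0.956]]
clamp_grip 0.55 [515.9 100.1 142.3] [236.  91.]
bore_mouth 0.42 [503.6 148.1  -1.7] [258.  59.]
3.9 [583.2   5.3 254.3]
```

View pics/w1.png

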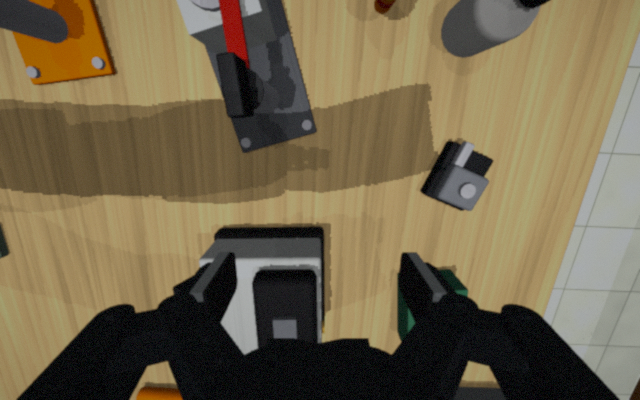

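The wrist picture shows the clamp knob at (236,88), with the red arm running up to (230,30) and the block above it. I'll move over the fixture.

{"op": "move_arm", "data": {
  "increments": [
    [-0.8,-0.9,0,0,0,0,0],
    [-0.8,-0.9,0,0,0,0,0],
    [-0.8,-0.9,0,0,0,0,0],
    [-0.6,-0.9,0,0,0,0,0],
    [0,0,0,0,0,0,0]
  ]
}}

```text
t: 4.4
eef_pos: [502.9, 90.0, 253.7]
ee_rot: [[1.0, 0.027, -0.0], [0.027, -1.0, -0.004], [-0.0, 0.004, -1.0]]
ft_force: [0.7, -0.2, 0.0]
grip_width: 85.8
```

```bash
python3 - <<'E'
from h import *
look("w2",["clamp_grip","gauge_handle","bore_mouth"])
E
```

```text
cam [501.  163.1 372.4] [[1.0, 0.027, 0.007], [0.028, -0.955, -0.297], [-0.001, 0.297, -0.955]]
clamp_grip 0.95 [271.5 171.6 142.5] [22. 97.]
clamp_grip 0.72 [516.6 104.2 141.4] [334. 190.]
gauge_handle 0.97 [489.1 192.4 150.1] [303.  75.]
gauge_handle 0.82 [646.5 210.5 135. ] [509.  58.]
bore_mouth 0.56 [488.6 185.5  99.3] [305.  91.]
bore_mouth 0.28 [484.6 190.4 103.6] [300.  85.]
4.6 [504.8  87.  253.2]
```

View pics/w2.png

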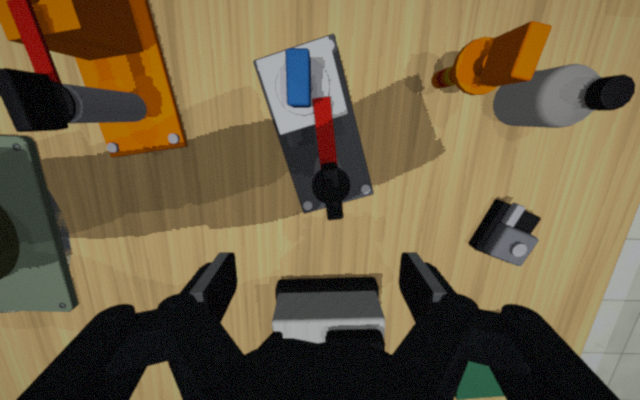

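The picture shows the knob at (333,195), the red arm at (325,130), the blue handle at (299,77), and the orange gauge well aside at (500,60). Next I'll get the geometry from depth and from the segmented tops.

```bash
cat > geo.py <<'E'
import numpy as np,cv2,sys
def pts(tag):
    z=np.load(f"pics/{tag}.npz");d=z["d"];K=z["K"]
    v,u=np.indices(d.shape);P=np.stack([(u-K[0,2])/K[0,0]*d,(v-K[1,2])/K[1,1]*d,d],-1)@z["R"].T+z["t"]
    P[d<=0]=np.nan;return P,cv2.imread(f"pics/{tag}.png")[:,:,::-1].astype(int)
def rect(P,m,name):
    q=P[m];q2=q[:,:2].astype(np.float32)
    c=np.median(q,0);(cx,cy),(w,h),a=cv2.minAreaRect(q2)
    C=np.cov(q2.T);e,V=np.linalg.eigh(C);l=V[:,1]; l=l*np.sign(l[1])
    print(name,m.sum(),"rect c",round(cx,1),round(cy,1),"size",round(w,1),round(h,1),"mean",q2.mean(0).round(1),"z",np.percentile(q[:,2],[10,50,90]).round(1),"long axis yaw from +y",round(np.degrees(np.arctan2(-l[0],l[1])),1))
if __name__=="__main__":
    P,I=pts(sys.argv[1]);x,y,z=P[...,0],P[...,1],P[...,2];r,g,b=I[...,0],I[...,1],I[...,2]
    near=(abs(x-503)<90)&(abs(y-147)<120)
    rect(P,near&(z>147)&(z<158)&(np.hypot(x-514,y-104)<30),"knobtop")
    rect(P,near&(z>163)&(z<175)&(np.hypot(x-487,y-192)<30),"handletop")
    rect(P,near&(b>r+30)&(b>60),"blue")
    rect(P,near&(r>2*g)&(r>80)&(z>109)&(z<119),"red arm")
    rect(P,near&(z>95)&(z<104)&(np.hypot(x-487,y-192)<50),"blocktop")
    rect(P,near&(z>5)&(z<14),"plate")
E
python3 geo.py w2; python3 geo.py w1
```

```text
knobtop 887 rect c 514.5 103.0 size 14.0 43.8 mean [514.3 104.4] z [152.7 153.8 154.6] long axis yaw from +y 8.6
handletop 1373 rect c 486.4 188.3 size 16.1 35.4 mean [486.7 188.7] z [168.3 169.3 170.3] long axis yaw from +y 1.6
blue 1363 rect c 486.5 188.2 size 15.9 35.8 mean [486.8 188.3] z [168.3 169.3 170.3] long axis yaw from +y 1.9
red arm 1105 rect c 507.2 151.1 size 15.6 57.0 mean [507.1 152.5] z [115.5 116.5 117.3] long axis yaw from +y 9.0
blocktop 2767 rect c 486.3 188.5 size 66.1 66.4 mean [485.1 189.7] z [100.5 101.5 102.4] long axis yaw from +y -59.7
plate 4978 rect c 500.4 145.7 size 100.3 200.2 mean [509.4 126.4] z [10.4 11.4 12.4] long axis yaw from +y 12.1
knobtop 1327 rect c 514.7 102.8 size 14.3 44.1 mean [515.5 103.2] z [152.1 153.7 154.7] long axis yaw from +y 8.7
  return _methods._mean(a, axis=axis, dtype=dtype,
  ret = um.true_divide(
  avg = a.mean(axis, **keepdims_kw)
geo.py:9: RuntimeWarning: Degrees of freedom <= 0 for slice
  C=np.cov(q2.T);e,V=np.linalg.eigh(C);l=V[:,1]; l=l*np.sign(l[1])
  c *= np.true_divide(1, fact)
  c *= np.true_divide(1, fact)
geo.py:10: RuntimeWarning: Mean of empty slice.
  print(name,m.sum(),"rect c",round(cx,1),round(cy,1),"size",round(w,1),round(h,1),"mean",q2.mean(0).round(1),"z",np.percentile(q[:,2],[10,50,90]).round(1),"long axis yaw from +y",round(np.degrees(np.arctan2(-l[0],l[1])),1))
Traceback (most recent call last):
  File "geo.py", line 15, in <module>
    rect(P,near&(z>163)&(z<175)&(np.hypot(x-487,y-192)<30),"handletop")
    ~~~~^^^^^^^^^^^^^^^^^^^^^^^^^^^^^^^^^^^^^^^^^^^^^^^^^^^^^^^^^^^^^^^
  File "geo.py", line 10, in rect
    print(name,m.sum(),"rect c",round(cx,1),round(cy,1),"size",round(w,1),round(h,1),"mean",q2.mean(0).round(1),"z",np.percentile(q[:,2],[10,50,90]).round(1),"long axis yaw from +y",round(np.degrees(np.arctan2(-l[0],l[1])),1))
                                                                                                                    ~~~~~~~~~~~~~^^^^^^^^^^^^^^^^^^^
IndexError: index -1 is out of bounds for axis 0 with size 0
```

Knob is at (514.6, 103.0), yaw 8.7°. Handle is at (486.5, 188.3), yaw 1.7°. Fixture yaw is 18.3°, so the clamp starts at about 0.17 rad. Depth heights agree with the text to within 1.5 mm.

{"op": "move_arm", "data": {
  "increments": [
    [0.2,-0.3,0,0,0,-0.6,0],
    [0.2,-0.3,0,0,0,-0.6,0],
    [0,0,0,0,0,0,0]
  ]
}}

```text
t: 4.9
eef_pos: [515.6, 99.8, 252.7]
ee_rot: [[0.989, 0.147, 0.0], [0.147, -0.989, -0.007], [-0.001, 0.007, -1.0]]
ft_force: [-0.0, 0.0, 0.4]
grip_width: 85.4
```

```bash
python3 - <<'E'
from h import *
look("w3",[])
print(np.round(ctrl.observe()["ee_rot"],3).tolist())
E
python3 geo.py w3
```

```text
cam [504.7 172.3 371.3] [[0.989, 0.141, 0.043], [0.148, -0.944, -0.296], [-0.002, 0.299, -0.954]]
4.95 [515.4  99.1 252.7]
[[0.99, 0.144, -0.0], [0.144, -0.99, -0.007], [-0.001, 0.007, -1.0]]
knobtop 856 rect c 514.1 103.5 size 13.5 43.0 mean [514.1 104.6] z [152.8 153.8 154.6] long axis yaw from +y 8.8
handletop 1351 rect c 486.5 188.3 size 16.1 35.9 mean [486.7 188.7] z [168.2 169.3 170.2] long axis yaw from +y 1.5
blue 1323 rect c 486.6 188.3 size 15.9 35.5 mean [486.8 188.6] z [168.2 169.3 170.2] long axis yaw from +y 1.6
red arm 1063 rect c 507.3 151.8 size 15.3 55.6 mean [507.  152.8] z [115.6 116.4 117.3] long axis yaw from +y 8.5
blocktop 2814 rect c 486.4 188.4 size 66.0 66.2 mean [485.1 190.5] z [100.6 101.5 102.4] long axis yaw from +y -55.6
plate 4911 rect c 500.3 145.6 size 100.3 200.1 mean [510.8 131.2] z [10.3 11.4 12.4] long axis yaw from +y 9.1
```

{"op": "move_arm", "data": {
  "increments": [
    [-0.02,-0.15,0.8,0.07,0,0,0],
    [0,0,0.9,0,0,0,0],
    [0,0,0.9,0,0,0,0],
    [0,0,0.9,0,0,0,0],
    [0,0,0.6,0,0,0,0]
  ]
}}

```text
t: 5.45
eef_pos: [515.6, 97.8, 148.2]
ee_rot: [[0.992, 0.128, 0.003], [0.128, -0.992, -0.001], [0.003, 0.001, -1.0]]
ft_force: [1.1, 0.5, -0.7]
grip_width: 85.6
```

```bash
python3 - <<'E'
from h import *
look("w4",[])
s=ctrl.observe();print(np.round(s["ee_rot"],3).tolist(),s["ft_force"],s["joint_pos"])
E
```

```text
cam [505.9 169.9 267.2] [[0.992, 0.122, 0.039], [0.128, -0.948, -0.291], [0.002, 0.293, -0.956]]
5.5 [515.1  97.5 146.5]
[[0.992, 0.128, 0.0], [0.128, -0.992, -0.001], [0.0, 0.001, -1.0]] [-0.72018064 -0.42785654 -4.0808251 ] [ -6.40473509  45.88984214 -14.54213802 102.73598717  19.05866703
  33.77494445 -25.33466413]
```

View pics/w4.png

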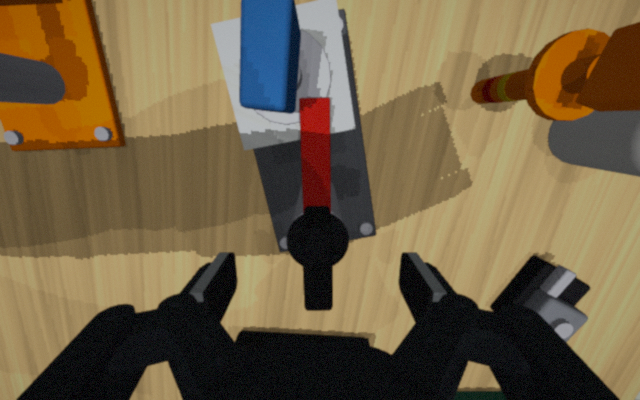

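The fingers straddle the knob, whose axis is near (318,240). The tool is about 6 mm short in y, so I'll correct that and then close.

{"op": "move_arm", "data": {
  "increments": [
    [0,-0.26,0,0,0,-0.25,0],
    [0,0,0,0,0,0,0]
  ]
}}

```text
t: 5.7
eef_pos: [514.2, 103.5, 146.8]
ee_rot: [[0.988, 0.152, -0.0], [0.152, -0.988, -0.002], [-0.0, 0.002, -1.0]]
ft_force: [-0.6, -0.2, 1.1]
grip_width: 85.5
```

{"op": "move_arm", "data": {
  "increments": [
    [0,0,0,0,0,0,1],
    [0,0,0,0,0,0,1],
    [0,0,0,0,0,0,1],
    [0,0,0,0,0,0,1],
    [0,0,0,0,0,0,1]
  ],
  "newtons": 40
}}

```text
t: 6.2
eef_pos: [515.0, 103.2, 149.2]
ee_rot: [[0.989, 0.151, 0.003], [0.151, -0.989, -0.001], [0.003, 0.002, -1.0]]
ft_force: [-8.4, -0.5, 14.0]
grip_width: 13.3
```

{"op": "move_arm", "data": {
  "increments": [
    [0,0,0,0,0,0,1],
    [0,0,0,0,0,0,1]
  ]
}}

```text
t: 6.4
eef_pos: [514.9, 103.2, 149.3]
ee_rot: [[0.989, 0.151, 0.003], [0.151, -0.989, -0.001], [0.003, 0.002, -1.0]]
ft_force: [-0.7, 0.7, -1.3]
grip_width: 13.3
```

{"op": "move_arm", "data": {
  "increments": [
    [0,0,0,0,0,0.6,1],
    [0,0,0,0,0,0.8,1],
    [0,0,0,0,0,0.8,1],
    [0,0,0,0,0,0.8,1],
    [0,0,0,0,0,0.8,1]
  ]
}}

```text
t: 6.9
eef_pos: [514.3, 103.2, 149.3]
ee_rot: [[0.967, -0.256, 0.002], [-0.256, -0.967, -0.001], [0.002, 0.001, -1.0]]
ft_force: [-2.2, 1.0, 0.6]
grip_width: 13.2
```

{"op": "move_arm", "data": {
  "increments": [
    [0,0,0,0,0,0.9,1],
    [0,0,0,0,0,0.9,1],
    [0,0,0,0,0,0.9,1],
    [0,0,0,0,0,0.9,1],
    [0,0,0,0,0,0.9,1]
  ]
}}

```text
t: 7.4
eef_pos: [513.6, 103.6, 149.3]
ee_rot: [[0.732, -0.681, 0.0], [-0.681, -0.732, -0.001], [0.001, 0.001, -1.0]]
ft_force: [-2.0, 0.3, 0.6]
grip_width: 13.5
```

{"op": "move_arm", "data": {
  "increments": [
    [0,0,0,0,0,0.9,1],
    [0,0,0,0,0,0.9,1],
    [0,0,0,0,0,0.9,1],
    [0,0,0,0,0,0.5,1],
    [0,0,0,0,0,0,1]
  ]
}}

```text
t: 7.9
eef_pos: [513.3, 104.0, 149.3]
ee_rot: [[0.454, -0.891, -0.0], [-0.891, -0.454, -0.001], [0.001, 0.001, -1.0]]
ft_force: [0.1, -0.5, 1.3]
grip_width: 13.4
```

The clamp should now be at about 1.42 rad. I'll release it and rise.

{"op": "move_arm", "data": {
  "increments": [
    [0,0,0,0,0,0,0.6],
    [0,0,0,0,0,0,0.6],
    [0,0,0,0,0,0,0.6],
    [0,0,-0.8,0,0,0,0.6],
    [0,0,-1,0,0,0,0.3]
  ]
}}

```text
t: 8.4
eef_pos: [512.4, 103.9, 193.0]
ee_rot: [[0.459, -0.888, -0.005], [-0.888, -0.459, -0.002], [-0.0, 0.005, -1.0]]
ft_force: [0.0, 1.0, 0.7]
grip_width: 47.4
```

{"op": "move_arm", "data": {
  "increments": [
    [0,0,-1,0,0,-1,0],
    [0,0,-1,0,0,-1,0],
    [0,0,-0.6,0,0,-1,0],
    [0,0,0,0,0,-1,0],
    [0,0,0,0,0,-1,0]
  ]
}}

```text
t: 8.9
eef_pos: [513.3, 103.8, 263.8]
ee_rot: [[0.853, -0.522, 0.0], [-0.522, -0.853, -0.002], [0.001, 0.002, -1.0]]
ft_force: [0.4, -0.2, -0.2]
grip_width: 85.4
```

{"op": "move_arm", "data": {
  "increments": [
    [0,0,0,0,0,-1,0],
    [0,0,0,0,0,-1,0],
    [0,0,0,0,0,-1,0],
    [0,0,0,0,0,-1,0],
    [0,0,0,0,0,-0.9,0]
  ]
}}

```text
t: 9.4
eef_pos: [513.6, 103.4, 264.4]
ee_rot: [[1.0, -0.011, 0.002], [-0.011, -1.0, -0.002], [0.002, 0.002, -1.0]]
ft_force: [0.0, -0.5, -0.1]
grip_width: 85.7
```

```bash
python3 - <<'E'
from h import *
look("w5",[])
print(np.round(ctrl.observe()["ee_rot"],3).tolist())
E
python3 geo.py w5
```

```text
cam [514.2 176.2 383.3] [[1.0, -0.01, -0.002], [-0.01, -0.956, -0.295], [0.001, 0.295, -0.956]]
9.45 [513.6 103.3 264.4]
[[1.0, -0.005, 0.002], [-0.005, -1.0, -0.002], [0.002, 0.002, -1.0]]
knobtop 838 rect c 514.6 102.9 size 44.0 14.6 mean [514.6 104. ] z [151.9 153.7 154.6] long axis yaw from +y -63.1
handletop 1171 rect c 486.6 188.4 size 16.2 36.0 mean [486.9 188.6] z [168.1 169.3 170.2] long axis yaw from +y 1.4
blue 1143 rect c 486.6 188.4 size 15.9 35.5 mean [486.9 188.6] z [168.2 169.3 170.2] long axis yaw from +y 1.3
red arm 855 rect c 557.8 125.2 size 57.9 15.6 mean [559.9 126.4] z [115.5 116.4 117.3] long axis yaw from +y -63.3
blocktop 2769 rect c 486.3 188.5 size 66.1 66.3 mean [487.5 188.8] z [100.5 101.4 102.4] long axis yaw from +y -60.8
plate 4590 rect c 500.4 145.6 size 100.0 200.1 mean [509.9 142.6] z [10.4 11.4 12.4] long axis yaw from +y 4.6
```

View pics/w5.png

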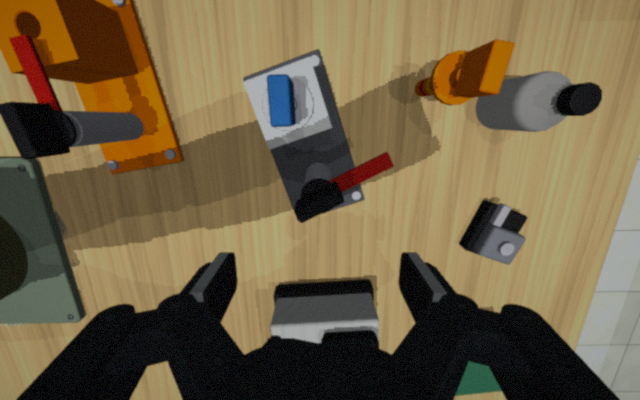

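The clamp arm now points away at about 81° (1.42 rad), with the arm at pixels (330–390,185–155). The handle at (281,100) is unobstructed, so I'll move over it.

{"op": "move_arm", "data": {
  "increments": [
    [-0.27,-0.85,0,0,0,-0.1,0],
    [-0.27,-0.85,0,0,0,-0.1,0],
    [-0.27,-0.85,0,0,0,-0.1,0],
    [-0.27,-0.85,0,0,0,0,0],
    [0,0,0,0,0,0,0]
  ]
}}

```text
t: 9.95
eef_pos: [485.2, 189.8, 264.0]
ee_rot: [[1.0, 0.018, 0.002], [0.018, -1.0, -0.002], [0.002, 0.002, -1.0]]
ft_force: [-0.7, -1.9, -0.1]
grip_width: 85.3
```

{"op": "move_arm", "data": {
  "increments": [
    [0,0,0,0,0,0,0]
  ]
}}

```text
t: 10.05
eef_pos: [485.2, 189.6, 264.0]
ee_rot: [[1.0, 0.017, 0.002], [0.017, -1.0, -0.003], [0.002, 0.003, -1.0]]
ft_force: [0.7, -0.5, -0.3]
grip_width: 85.4
```

{"op": "move_arm", "data": {
  "increments": [
    [0.06,0.05,0.9,0,0,-0.05,0],
    [0,0,0.9,0,0,0,0],
    [0,0,0.9,0,0,0,0],
    [0,0,0.9,0,0,0,0],
    [0,0,0.7,0,0,0,0]
  ]
}}

```text
t: 10.55
eef_pos: [489.8, 184.6, 155.1]
ee_rot: [[1.0, 0.014, 0.007], [0.014, -1.0, -0.002], [0.007, 0.002, -1.0]]
ft_force: [1.1, -0.1, -0.4]
grip_width: 85.5
```

{"op": "move_arm", "data": {
  "increments": [
    [0,0,0,0,0,0,0]
  ]
}}

```text
t: 10.65
eef_pos: [489.4, 183.5, 153.5]
ee_rot: [[1.0, 0.012, 0.005], [0.012, -1.0, -0.004], [0.005, 0.004, -1.0]]
ft_force: [-0.4, 0.9, 0.8]
grip_width: 85.6
```

{"op": "move_arm", "data": {
  "increments": [
    [-0.11,-0.2,0.04,0.04,-0.05,-0.12,0],
    [0,0,0,0,0,0,0]
  ]
}}

```text
t: 10.85
eef_pos: [487.0, 188.2, 153.5]
ee_rot: [[1.0, 0.024, -0.0], [0.024, -1.0, 0.001], [-0.0, -0.001, -1.0]]
ft_force: [-0.2, -0.4, 0.6]
grip_width: 85.2
```

```bash
python3 - <<'E'
from h import *
look("w6",[])
print(np.round(ctrl.observe()["ee_rot"],3).tolist())
E
```

```text
cam [485.3 260.7 272.6] [[1.0, 0.024, 0.007], [0.025, -0.956, -0.292], [-0.001, 0.292, -0.957]]
10.9 [487.3 187.8 153.7]
[[1.0, 0.023, 0.001], [0.023, -1.0, 0.001], [0.001, -0.001, -1.0]]
```

View pics/w6.png

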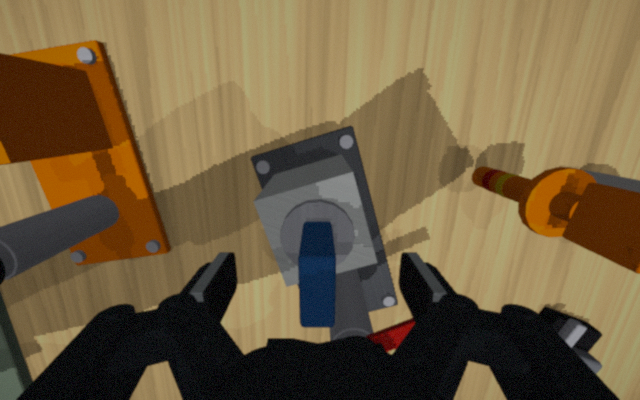

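The blue handle is centred between the pads at about (317,275), so I'll close on it.

{"op": "move_arm", "data": {
  "increments": [
    [0,0,0,0,0,0,1],
    [0,0,0,0,0,0,1],
    [0,0,0,0,0,0,1],
    [0,0,0,0,0,0,1],
    [0,0,0,0,0,0,1]
  ],
  "newtons": 40
}}

```text
t: 11.4
eef_pos: [487.8, 187.8, 155.5]
ee_rot: [[1.0, 0.023, 0.003], [0.023, -1.0, 0.001], [0.003, -0.001, -1.0]]
ft_force: [-0.4, 0.9, -2.0]
grip_width: 15.6
```

{"op": "move_arm", "data": {
  "increments": [
    [0,0,0,0,0,0,1],
    [0,0,0,0,0,0,1]
  ]
}}

```text
t: 11.6
eef_pos: [487.7, 187.8, 155.4]
ee_rot: [[1.0, 0.023, 0.003], [0.023, -1.0, 0.001], [0.003, -0.001, -1.0]]
ft_force: [0.1, 0.6, 0.8]
grip_width: 15.1
```

{"op": "move_arm", "data": {
  "increments": [
    [0,0,-0.2,0,0,0,1],
    [0,0,-0.2,0,0,0,1],
    [0,0,-0.2,0,0,0,1]
  ]
}}

```text
t: 11.9
eef_pos: [487.4, 187.7, 171.0]
ee_rot: [[1.0, 0.023, 0.002], [0.023, -1.0, 0.001], [0.002, -0.001, -1.0]]
ft_force: [0.0, -0.6, -1.9]
grip_width: 15.4
```

Lifting freely, with only the gauge's weight on the wrist.

{"op": "move_arm", "data": {
  "increments": [
    [0,0,-0.25,0,0,0,1],
    [0,0,-0.25,0,0,0,1],
    [0,0,-0.25,0,0,0,1],
    [0,0,-0.25,0,0,0,1],
    [0,0,0,0,0,0,1]
  ]
}}

```text
t: 12.4
eef_pos: [487.8, 187.7, 199.5]
ee_rot: [[1.0, 0.023, 0.003], [0.023, -1.0, 0.001], [0.003, -0.001, -1.0]]
ft_force: [1.1, -0.0, -2.4]
grip_width: 15.2
```

{"op": "move_arm", "data": {
  "increments": [
    [0,0,-0.12,0,0,0,1],
    [0,0,-0.12,0,0,0,1],
    [0,0,-0.1,0,0,0,1],
    [0,0,0,0,0,0,1],
    [0,0,0,0,0,0,1]
  ]
}}

```text
t: 12.9
eef_pos: [487.6, 187.6, 208.5]
ee_rot: [[1.0, 0.023, 0.003], [0.023, -1.0, 0.001], [0.003, -0.001, -1.0]]
ft_force: [0.1, -0.1, -2.4]
grip_width: 15.2
```

```bash
python3 - <<'E'
from h import *
look("w7",["gauge_collar","gauge_handle"])
look("s7",["gauge_collar","gauge_handle"],"scene")
a=cv2.imread("pics/s7.png");cv2.imwrite("pics/s7c.png",cv2.resize(a[190:290,290:410],(720,600),interpolation=cv2.INTER_CUBIC))
from geo import *
P,I=pts("w7");x,y,z=P[...,0],P[...,1],P[...,2]
n=(np.hypot(x-486.5,y-188.4)<60)
m=n&(z>145)&(z<168);print(m.sum(), np.nanmedian(z[m]) if m.any() else 0)
print(np.histogram(z[n],bins=np.arange(90,240,5)))
s=ctrl.observe();print(s["eef_pos"],s["ft_force"],s["grip_width"],s["joint_velocities"])
E
```

```text
cam [485.6 260.  327.6] [[1.0, 0.022, 0.009], [0.023, -0.956, -0.291], [0.002, 0.291, -0.957]]
gauge_collar 0.8 [645.1 210.3  87.7] [496. 182.]
gauge_handle 0.89 [487.7 189.1 204. ] [318. 267.]
gauge_handle 0.7 [648.  211.4 134.5] [541. 195.]
13.05 [487.6 187.6 208.4]
cam [ 861.2  477.2 1012.2] [[-0.769, 0.54, -0.341], [0.639, 0.646, -0.417], [-0.005, -0.539, -0.842]]
gauge_collar 0.74 [644.6 218.1  89.6] [314. 292.]
gauge_collar 0.63 [488.6 192.7 151.5] [357. 235.]
gauge_handle 0.75 [646.  216.1 134.4] [312. 285.]
gauge_handle 0.51 [489.2 191.8 198.2] [358. 225.]
13.2 [487.6 187.6 208.5]
2087 162.4553551788827
(array([  67,  139, 3030,    5,    0,    0,    0,    0,    0,    0,    0,
          0,    1,  114, 1972,    0,    0,    2,   66,  124,  241,  320,
        353,  381,  425,  381, 3105,  548, 1176]), array([ 90,  95, 100, 105, 110, 115, 120, 125, 130, 135, 140, 145, 150,
       155, 160, 165, 170, 175, 180, 185, 190, 195, 200, 205, 210, 215,
       220, 225, 230, 235]))
[487.56210955 187.61011961 208.45377963] [-0.25612436  0.47248233 -2.13211862] 15.55033123341695 [-0.04524088 -0.01325595 -0.10868722 -0.04033173 -0.05609722 -0.03499653
 -0.07713295]
```

View pics/w7.png

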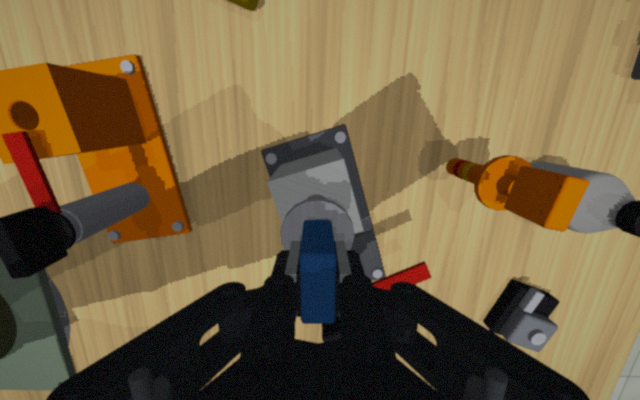

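View pics/s7c.png

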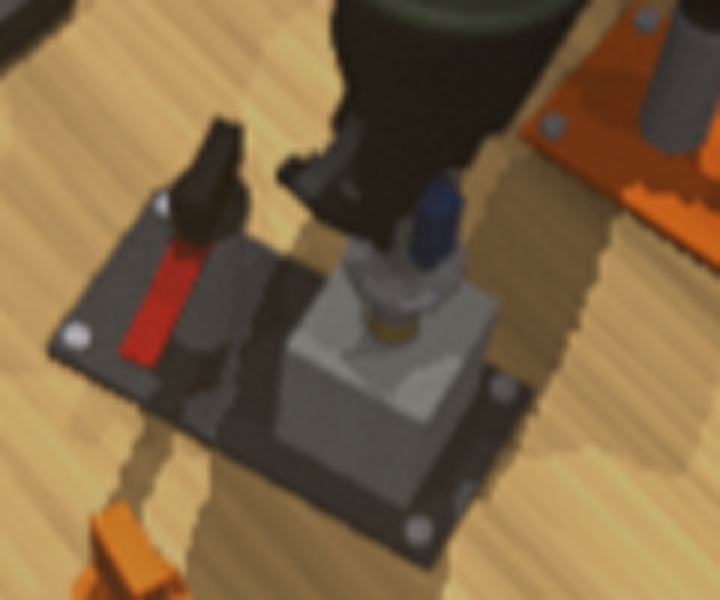

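The collar top stands 61 mm above the block top. Taking off its 8 mm thickness, the gauge is raised 53 mm. In the scene crop the yellow band shows fully at the mouth, (393,325), and no red is visible. The arm is at rest, so I'll hand in.

```bash
python3 - <<'E'
from plant import ctrl
print(ctrl.job_done()); print(ctrl.observe()["t"])
E
```

```text
the job is handed in; nothing more can be done
None
the job is handed in; nothing more can be done
```

I turned the clamp's black knob about 72° clockwise and released it. I then gripped the gauge by its blue handle, drew it straight up, and handed the job in at about 13 s while still holding it. The hand-in gave no verdict.

- **Clamp:** the wrist camera's depth showed the arm at about 1.42 rad, well clear of the gauge.
- **Raise:** the tool rose 53 mm, and depth also gave 53 mm (collar top 61 mm above the block, less its 8 mm thickness). The yellow band showed just above the mouth and no red was visible.
- **Grip and force:** the fingers were closed on the handle (15 mm opening). The wrist carried only the gauge's weight, about 2.4 N, so nothing was forced. The joints were at rest and the tool tilt was under 0.005 rad.
- **Bystanders:** I touched nothing else, and the bystanders in the last wrist picture looked unmoved. I did not measure their positions again.
- **Disagreement:** in the final scene view, the network placed the collar about 51.5 mm up, against 53 mm by depth. That is within its 4 mm error, and both are within limits. Depth heights read about 1.5 mm above the stated ones throughout.

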